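# Swing the magnifier to the brass sword guard

### The job

The magnifier arm on the collector's table is locked by a spring pin. Hook a fingertip under the red pull ring, lift the pin, swing the arm just one notch so that the lens stands over the brass-coloured guard, and let the pin spring fully down into that notch. Handle the ring gently, do not let the arm run on to a farther notch, and leave the guards and everything else on the table where they lie.

Things in the scene. Friction and masses are not known exactly. Their poses are not given: they have to be found in the camera images.
- stand: Fixed magnifier stand. Origin on the table on the vertical pivot axis; x points from the pivot away from the robot, along the middle of the index arc to the guard tray. The steel arc, 135 to 165 mm from the axis, top 60 mm above the table, has five radial notches 11.5 mm wide at -0.8, -0.4, 0, 0.4, 0.8 rad. The tray, 10 mm high, carries three guards 240 mm from the axis, at -0.4, 0 and 0.4 rad.
- pivot (a point): On the pivot axis at mid height of the arm, 79 mm above the table (hub top 94 mm, 40 mm diameter). The brass arm bar, 22 mm wide, top 83 mm above the table, turns about it and reaches away from the robot: the index pin with its ring is 150 mm out, the lens 240 mm out.
- swing (a joint): Angle of the arm relative to the stand, rad, counter-clockwise from above positive; 0 = middle notch, where it starts locked, next notches at +0.4 and -0.4. At angle q, in the stand's axes, the pin is at (150 cos q, 150 sin q) mm and the lens at (240 cos q, 240 sin q) mm. Light friction, 0.06 N m; with the pin up the arm stays where it is left.
- pin (a joint): Height of the spring index pin, m: 0 = fully down in a notch, locking the arm (about 0.013 rad of play each way). The rounded 8 mm tip clears the arc at 0.011; end stop at 0.022. Pulling up takes 3.6 N at 0, 5.5 N at 0.016. Let down between notches, it rides on the arc at 0.011 and drops in by itself when the arm is pushed on, by the ring, to a notch.
- ring (a point): Centre of the opening of the red pull ring on the pin, 149 mm above the table, 161 mm from the pivot axis with the pin down. A loop of 7 mm round bar facing along the arm, opening 57 mm wide, 46 mm high, leaning 0.42 rad: its top bar is 24 mm above and 11 mm farther from the pivot than this point, its bottom bar the reverse. Behind it: free down to the arm. Its x axis points to the lens.
- lens (a point): Centre of the round lens (brass rim 90 mm outside diameter, clear glass) at the arm's far end, 79 mm above the table.
- brass_guard: Brass-coloured round sword guard, 76 mm diameter, 6 mm thick, loose on the tray one notch to one side of the lens; origin centre of its underside.
- dark_guard: Near-black sword guard, 76 mm diameter, 6 mm thick, loose on the tray one notch to the other side of the lens; origin centre of its underside.
- steel_guard: Grey steel sword guard, 76 mm diameter, 6 mm thick, loose on the tray under the lens at the start; origin centre of its underside.
- front_guard: Black guard with gold rim and dots, 76 mm diameter, 6 mm thick, loose on the green mat right of the stand's foot; origin centre of its underside.
- box_a: Open pale wooden box 110 x 160 x 45 mm with two fittings, loose, on the robot's left; origin centre of its underside.
- box_b: Lidded pale wooden box 122 x 192 x 46 mm, loose, on the robot's right; origin centre of its underside.
- ferrule: Brass ring ferrule, 38 mm diameter, 12 mm high, loose on the mat at the left; origin centre of its underside.
- cup: Blue ceramic tea cup, 72 mm diameter, 65 mm high, loose at the right; origin centre of its underside.
There are look-alikes about, which are no part of the job. Of the things shaped like the brass_guard, the brass one is meant.

How it is judged (in metres and radians):
On the way, in this order (a step that is already met when the one before it is completed fails the run):
1. the pin is lifted clear of the middle notch (value of joint pin above 0.0105 m and horizontal distance between lens and brass_guard above 0.05 m), for 0.1 s.
2. the lens is over the brass guard and the pin is down in that notch (value of joint pin below 0.0025 m and horizontal distance between lens and brass_guard below 0.018 m), for 0.2 s.
At the end, for the whole second after the job is handed in: The pin is fully down (within 2.5 mm) in the notch next to the middle one (arm within 0.04 rad of 0.4 either side), the lens is within 18 mm of straight above the brass guard's centre, and the arm is at rest (all of step 2 and (value of joint swing between 0.36 and 0.44 rad or value of joint swing between -0.44 and -0.36 rad) and velocity of joint swing between -0.05 and 0.05 rad/s); the robot touches nothing.
It fails at once if the arm runs on to a farther notch (0.3 rad past the next one) (value of joint swing above 0.7 rad or value of joint swing below -0.7 rad).
It fails at once if the fingers press on the stand or its ring with more than 35 N (contact force between the fingers and stand above 35 N).
It fails at once if a guard on the tray is moved or lifted by more than 10 mm (distance of any of brass_guard, dark_guard, steel_guard from where it was at the start of the episode above 0.01 m).
It fails at once if something else on the table is moved or lifted by more than 15 mm (distance of any of front_guard, box_a, box_b, ferrule, cup from where it was at the start of the episode above 0.015 m).
It also fails if it takes over 64 s, if anything falls off the work surface, if the arm or the gripper's body presses on something with over 40 N, if the wrist force passes 120 N, or if a joint passes its speed limit or range.

### The arm

A 6-joint arm with a two-finger parallel gripper is mounted at the origin on the work surface. World frame = base frame: x ahead of the robot, y to its left, z up, the work surface at z = 0. Lengths are in mm, angles in rad, forces in N, time in s.
With the tool pointing down it reaches from about 400 to 925 mm from the base axis. Payload 12.5 kg.
Tool frame: the origin (TCP) lies on the centre line of the jaws, within the pads' length; the fingertips stand 14 mm ahead of it and the grasp point (between the pads) lies 5 mm behind it; z points along the fingers, x is the direction in which the jaws open and shut, and the axes are right-handed (so a half turn about z gives the same grasp; the last joint's range is limited). The gripper opens to 95 mm and grips with 3 to 60 N. Pads are 20 mm wide; open, the fingers measure 119 mm over their backs; the gripper's body (75 mm by 180 mm) begins 59 mm behind the grasp point.
Start: joints at [-1.274, 0.491, 1.559, -0, 1.092, -0.106], TCP at [245.021, -574.989, 207.361] pointing down, gripper open.
Joint ranges: [-3.1, 3.1], [-0.84, 2.19], [0.05, 2.79], [-1.13, 4.28], [0.06, 2.93], [-2.69, 2.69]. Speed limits (rad/s): [2.22, 2.22, 2.79, 3.14, 3.14, 3.14].

### API

Orientations are given as [roll, pitch, yaw] about the fixed x, y, z axes, in that order (R = Rz(yaw) Ry(pitch) Rx(roll)).
In Python, from cell import state, read_camera, job_done gives the robot as it stands.
- The arm moves only by the shell command python3 -m handwheel 'ROWS'. ROWS is JSON, a list of rows, each an object of numbers: "hand": the finger opening in m, from 0 to 0.0951; "x", "y", "z": the shift along the world's x, y, z in m; "spin": the turn about the world's z in units of 5 degrees (1.0 is 5 degrees). In form: [{"hand": .., "x": .., "y": .., "z": .., "spin": ..}, ...]. A call has 1 to 20 rows; each row is the pose to reach, as a shift and turn from the pose commanded when the call began; what a row does not reach only later rows make up. A row lasts 1/12 s, in which the tool goes at most 41.7 mm and 7.16 degrees, less where a joint would pass 70% of its speed; a pose out of reach is approached as far as the arm can. A call with a gripper value outside its range is refused whole. The fingers move at their own pace and stop on an object; the grip force is fixed at half the most. Time passes only in rows, so rows that repeat a pose let the fingers close. It gives the time, the measured TCP pose, the force and the opening at its end, in the units of the state.
- state(): the state, without advancing time (a new reading comes with each control period).
- read_camera(name): name is "side" or "top" or "wrist"; returns a dict with "img" (480x640x3 uint8, red, green, blue), "fx", "fy", "cx", "cy" (pixels), "D" ([k1, k2, p1, p2, k3] as OpenCV has them; the pictures are not rectified), "T" (4x4, takes a point from camera to world coordinates). Camera axes: x right, y down, z forward; pixel columns grow to the right and rows downward; lengths in mm; the calibration is good to about 2 mm. A picture is of the moment at which its call begins. There is no depth.
- job_done(): hands the job in, once; it reports no verdict.
The state is a dict: "t": time; "joints": joint angles; "qvel": joint speeds; "tau": joint torques, N m; "eef_pos": TCP position; "tcp_rot": TCP orientation; "ft_force": force on the tool from outside, world axes, zero at the start; "moment": the same for the moment, N m; "opening": opening from 0.0 (shut) to 1.0 (fully open).
Only numpy, scipy, OpenCV 4.12 (cv2) and the standard library are available. Lean on these libraries where they do the work, as an engineer would, in place of code of your own. Each camera call takes 0.05 s, during which the arm holds its last target. There are 200 camera calls.

## Working session

There is one attempt and no reset: what is moved stays moved. The work goes in short steps, Python scripts to look and compute and a shell command to move; the robot and the scene stay as the last step left them, time stands still between calls to the robot, and variables do not carry over. Pictures are saved under pics/ and viewed, about 8 in all and at most 12, crops included, and the job is handed in when it is done.

```bash
mkdir -p pics; ls; python3 - <<'E'
from cell import state, read_camera
import cv2,numpy as np
s=state();print(s)
for n in("top","side"):
    c=read_camera(n);cv2.imwrite(f"pics/{n}0.png",c["img"][:,:,::-1]);np.savez(f"{n}0.npz",**c)
    print(n,c["fx"],c["cx"],c["cy"],c["D"],np.round(c["T"],3).tolist())
E
```

```text
pics
{'t': 0.0, 'joints': array([-1.27360035e+00,  4.91535376e-01,  1.55945516e+00,  7.66764313e-06,
        1.09170993e+00, -1.05597720e-01]), 'qvel': array([ 0.00112311, -0.00048946, -0.00082434,  0.00045587, -0.00100108,
       -0.00048663]), 'tau': array([ 1.89692441e-04, -6.12631416e+01, -2.58179784e+01,  6.92647370e-02,
        4.82262264e-02, -6.95973267e-05]), 'eef_pos': array([ 244.94178595, -574.72280421,  206.7748138 ]), 'tcp_rot': array([-3.14146913e+00,  1.10093113e-03, -1.16800610e+00]), 'ft_force': array([ 0.42740237,  0.07082722, -1.00546645]), 'moment': array([0.00756502, 0.00763908, 0.03139633]), 'opening': 1.001821999897851}
top 490.06194022865157 320.742749369484 243.75932057687135 [-0.06490995  0.          0.          0.          0.        ] [[-0.016, -0.993, 0.121, 459.926], [-1.0, 0.013, -0.028, 19.498], [0.026, -0.121, -0.992, 1417.048], [0.0, 0.0, 0.0, 1.0]]
side 616.3122293944316 322.74860037321895 244.46719249391913 [0.02975532 0.         0.         0.         0.        ] [[-0.73, -0.45, 0.514, -64.063], [-0.683, 0.48, -0.55, 714.428], [0.001, -0.753, -0.658, 986.263], [0.0, 0.0, 0.0, 1.0]]
```

View pics/top0.png

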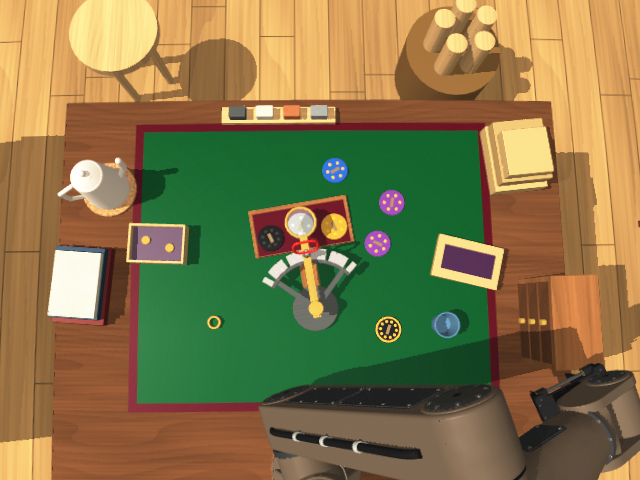

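View pics/side0.png

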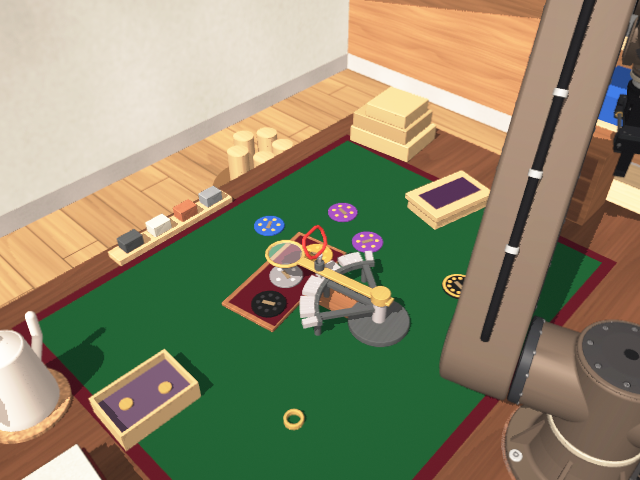

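The pictures show: in the top view, hub at (316,309), lens at (300,222), brass guard at (333,226) to the right (towards -y), and the red ring at (305,247). In the side view, the red ring is at about (314,243). The lens has to swing clockwise, so q goes to -0.4.

```bash
cat > h.py <<'E'
import cv2,numpy as np
def ray(c,p):
    K=np.array([[c["fx"],0,c["cx"]],[0,c["fy"],c["cy"]],[0,0,1.]])
    u=cv2.undistortPoints(np.array([[p]],float),K,np.array(c["D"],float))[0,0]
    T=c["T"];return T[:3,3],T[:3,:3]@np.array([u[0],u[1],1])
def plane(c,p,z):
    o,d=ray(c,p);return o+d*(z-o[2])/d[2]
def tri(c1,p1,c2,p2):
    A=[];b=[]
    for c,p in((c1,p1),(c2,p2)):
        o,d=ray(c,p);d=d/np.linalg.norm(d);P=np.eye(3)-np.outer(d,d);A.append(P);b.append(P@o)
    return np.linalg.lstsq(np.vstack(A),np.hstack(b),rcond=None)[0]
def red(img,box):
    x0,y0,x1,y1=box;im=img.astype(int);m=(im[...,0]>170)&(im[...,1]<70)&(im[...,2]<70)
    M=np.zeros_like(m);M[y0:y1,x0:x1]=m[y0:y1,x0:x1];return M
E
python3 - <<'E'
from h import *
t=dict(np.load("top0.npz"));s=dict(np.load("side0.npz"))
hsv=cv2.cvtColor(t["img"],cv2.COLOR_RGB2HSV)
def yel(x0,y0,x1,y1):
    m=cv2.inRange(hsv,(18,120,150),(32,255,255));M=np.zeros_like(m);M[y0:y1,x0:x1]=m[y0:y1,x0:x1];return M
def circ(M):
    c=max(cv2.findContours(M,0,2)[0],key=cv2.contourArea);return cv2.minEnclosingCircle(c)
for n,b,z in(("hub",(306,300,326,322),94),("brass",(321,210,350,242),16)):
    p,r=circ(yel(*b));print(n,p,r,plane(t,p,z))
g=cv2.HoughCircles(cv2.cvtColor(t["img"],cv2.COLOR_RGB2GRAY)[195:250,270:330],3,1,20,param1=100,param2=15,minRadius=13,maxRadius=19)
print(g)
print("lens",plane(t,(300.5,222),79))
for c,b in((t,(285,230,325,260)),(s,(295,220,335,265))):
    y,x=np.nonzero(red(c["img"],b));print(len(x),x.min(),x.max(),y.min(),y.max(),x.mean(),y.mean())
def bbc(c,b):
    y,x=np.nonzero(red(c["img"],b));return((x.min()+x.max())/2,(y.min()+y.max())/2)
print("ring",tri(t,bbc(t,(285,230,325,260)),s,bbc(s,(295,220,335,265))))
a=cv2.resize(t["img"][190:330,240:380],(560,560),interpolation=2);cv2.imwrite("pics/crop1.png",a[:,:,::-1])
E
```

```text
hub (315.5, 308.0) 9.708344459533691 [447.66354447  -1.31136835  94.        ]
brass (333.5, 226.0) 12.659089088439941 [681.75197069 -58.11506997  16.        ]
[[[29.5 27.5 15.9]]]
lens [684.03231277  36.46695229  79.        ]
109 292 317 239 253 305.0183486238532 245.93577981651376
100 302 326 225 258 313.99 241.67
ring [607.02421345  24.74163797 153.40401322]
```

View pics/crop1.png

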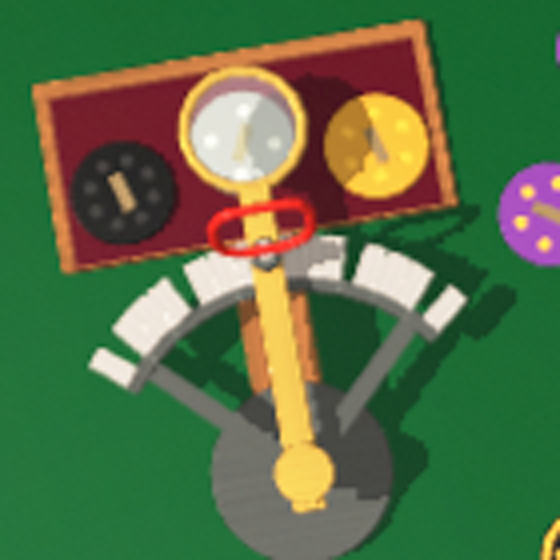

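The measurements agree: pivot at about (447.7, -2.5), arm direction about 0.167 rad, ring at (606.5, 24.3), and brass guard at -0.233 rad (q = -0.4). I'm moving above the ring with the jaws along the arm.

```bash
python3 -m handwheel '[{"z":0.04},{"z":0.08,"hand":0.05},{"x":0.389,"y":0.604,"z":0.08,"spin":15.3,"hand":0.05},{"x":0.389,"y":0.604,"z":0.08,"spin":15.3,"hand":0.05},{"x":0.389,"y":0.604,"z":0.08,"spin":15.3,"hand":0.05},{"x":0.389,"y":0.604,"z":0.08,"spin":15.3,"hand":0.05},{"x":0.389,"y":0.604,"z":0.08,"spin":15.3,"hand":0.05},{"x":0.389,"y":0.604,"z":0.08,"spin":15.3,"hand":0.05},{"x":0.389,"y":0.604,"z":0.08,"spin":15.3,"hand":0.05},{"x":0.389,"y":0.604,"z":0.08,"spin":15.3,"hand":0.05},{"x":0.389,"y":0.604,"z":0.08,"spin":15.3,"hand":0.05},{"x":0.389,"y":0.604,"z":0.08,"spin":15.3,"hand":0.05},{"x":0.389,"y":0.604,"z":0.08,"spin":15.3,"hand":0.05},{"x":0.389,"y":0.604,"z":0.08,"spin":15.3,"hand":0.05},{"x":0.389,"y":0.604,"z":0.08,"spin":15.3,"hand":0.05},{"x":0.389,"y":0.604,"z":0.08,"spin":15.3,"hand":0.05},{"x":0.389,"y":0.604,"z":0.08,"spin":15.3,"hand":0.05},{"x":0.389,"y":0.604,"z":0.08,"spin":15.3,"hand":0.05},{"x":0.389,"y":0.604,"z":0.08,"spin":15.3,"hand":0.05},{"x":0.389,"y":0.604,"z":0.08,"spin":15.3,"hand":0.05}]'
```

```text
invalid input
```

```bash
python3 -m handwheel '[{"hand":0.05,"x":0,"y":0,"z":0.04,"spin":0},{"hand":0.05,"x":0,"y":0,"z":0.08,"spin":0},{"hand":0.05,"x":0.389,"y":0.604,"z":0.08,"spin":15.3},{"hand":0.05,"x":0.389,"y":0.604,"z":0.08,"spin":15.3},{"hand":0.05,"x":0.389,"y":0.604,"z":0.08,"spin":15.3},{"hand":0.05,"x":0.389,"y":0.604,"z":0.08,"spin":15.3},{"hand":0.05,"x":0.389,"y":0.604,"z":0.08,"spin":15.3},{"hand":0.05,"x":0.389,"y":0.604,"z":0.08,"spin":15.3},{"hand":0.05,"x":0.389,"y":0.604,"z":0.08,"spin":15.3},{"hand":0.05,"x":0.389,"y":0.604,"z":0.08,"spin":15.3},{"hand":0.05,"x":0.389,"y":0.604,"z":0.08,"spin":15.3},{"hand":0.05,"x":0.389,"y":0.604,"z":0.08,"spin":15.3},{"hand":0.05,"x":0.389,"y":0.604,"z":0.08,"spin":15.3},{"hand":0.05,"x":0.389,"y":0.604,"z":0.08,"spin":15.3},{"hand":0.05,"x":0.389,"y":0.604,"z":0.08,"spin":15.3},{"hand":0.05,"x":0.389,"y":0.604,"z":0.08,"spin":15.3},{"hand":0.05,"x":0.389,"y":0.604,"z":0.08,"spin":15.3},{"hand":0.05,"x":0.389,"y":0.604,"z":0.08,"spin":15.3},{"hand":0.05,"x":0.389,"y":0.604,"z":0.08,"spin":15.3},{"hand":0.05,"x":0.389,"y":0.604,"z":0.08,"spin":15.3}]'; python3 - <<'E'
from cell import *
import cv2,numpy as np
c=read_camera("wrist");np.savez("w1.npz",**c);cv2.imwrite("pics/w1.png",c["img"][:,:,::-1])
print(np.round(c["T"],2).tolist())
s=state();print(s["t"],s["joints"],s["eef_pos"],s["tcp_rot"],s["ft_force"],s["opening"])
E
```

```text
t: 1.77
eef_pos: [635.9, 33.7, 286.5]
tcp_rot: [-3.141, 0.0, 0.17]
ft_force: [0.8, 0.7, -0.0]
opening: 0.526
[[0.99, 0.16, 0.05, 622.22], [0.17, -0.94, -0.28, 114.19], [-0.0, 0.29, -0.96, 463.65], [0.0, 0.0, 0.0, 1.0]]
1.8167 [-5.21273673e-02  4.44919116e-01  1.42151792e+00  7.14612658e-04
  1.27604649e+00 -2.23253473e-01] [635.49677748  33.02397586 286.23039795] [-3.14072875e+00  7.17478116e-04  1.70918516e-01] [-0.91013344  0.96058867  0.41650989] 0.5263302718340516
```

View pics/w1.png

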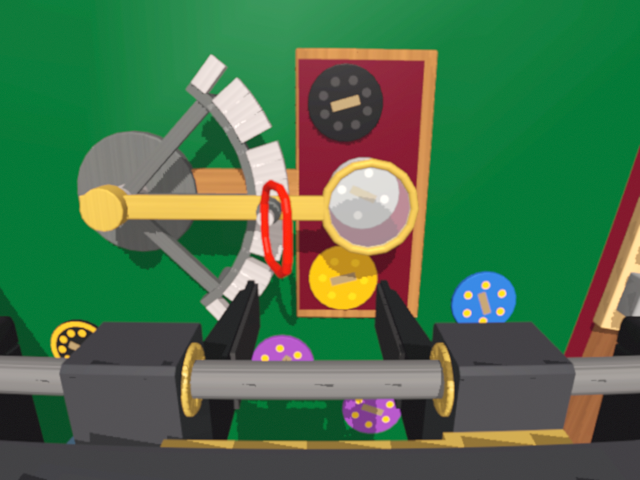

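The wrist view shows the ring in plain sight at about (277,228) with nothing between the jaws and it. The fingers are plain and straight. I'll measure the ring once more here.

```bash
python3 - <<'E'
from h import *
from cell import *
c=dict(np.load("w1.npz"))
y,x=np.nonzero(red(c["img"],(240,160,310,290)))
print(x.min(),x.max(),y.min(),y.max())
# top bar: rightmost edge mid; 
M=red(c["img"],(240,160,310,290))
P=np.array([447.7,-2.5]);u=np.array([np.cos(.167),np.sin(.167)]);v=np.array([-u[1],u[0]])
for n,p,z in(("hub",(103,208.5),94),("lens",(370,206.5),79),("brass",(343,277),16)):print(n,plane(c,p,z)[:2])
for row in(200,215,230,245,260):
    xs=np.nonzero(M[row])[0];
    if len(xs)==0: continue
    a=plane(c,(xs.max(),row),173)[:2]-P;b=plane(c,(xs.min(),row),125)[:2]-P
    print(row,xs.min(),xs.max(),"top bar outer r,t",a@u,a@v,"bottom inner r",b@u,b@v)
a=plane(c,((x.min()+x.max())/2,(y.min()+y.max())/2),149);print("centre",a,(a[:2]-P)@u,(a[:2]-P)@v)
s=state();print(s["t"],s["eef_pos"],s["ft_force"])
E
```

```text
261 292 181 276
hub [ 4.48965362e+02 -1.84771683e-02]
lens [684.10294895  38.42086375]
brass [680.97919049 -57.39647917]
200 262 288 top bar outer r,t 171.85301925022867 26.172000855998487 bottom inner r 147.87577734287208 16.23912476727201
215 262 290 top bar outer r,t 173.07237866695192 15.638165746510708 bottom inner r 147.48263063849336 3.9513225742433913
230 262 291 top bar outer r,t 173.61577399894014 4.893945408070481 bottom inner r 147.07454271691387 -8.580569085600672
245 264 292 top bar outer r,t 174.16745128428602 -6.07054887493063 bottom inner r 148.29682296977109 -21.36427394215255
260 266 291 top bar outer r,t 173.3037163130804 -17.272775322725764 bottom inner r 149.53764432810215 -34.41782399269363
centre [606.78327233  23.64035247 149.        ] 161.2152622937195 -0.6669064577286464
1.8167 [635.49677748  33.02397586 286.23039795] [-0.91013344  0.96058867  0.41650989]
```

```bash
python3 -m handwheel '[{"hand":0.05,"x":0,"y":0,"z":0,"spin":0},{"hand":0.05,"x":0,"y":0,"z":0,"spin":0},{"hand":0.05,"x":0,"y":0,"z":-0.04,"spin":0},{"hand":0.05,"x":0,"y":0,"z":-0.08,"spin":0},{"hand":0.05,"x":0,"y":0,"z":-0.1,"spin":0},{"hand":0.05,"x":0,"y":0,"z":-0.119,"spin":0},{"hand":0.05,"x":0,"y":0,"z":-0.119,"spin":0},{"hand":0.05,"x":0,"y":0,"z":-0.119,"spin":0},{"hand":0.05,"x":0,"y":0,"z":-0.119,"spin":0},{"hand":0.05,"x":0,"y":0,"z":-0.119,"spin":0}]'; python3 - <<'E'
from cell import *
import cv2,numpy as np
c=read_camera("wrist");a=c["img"][130:350,150:450];
d=read_camera("side")["img"][180:320,220:420]
cv2.imwrite("pics/w2.png",np.hstack([cv2.resize(a,(450,330)),cv2.resize(d,(350,330))])[:,:,::-1])
print(state()["eef_pos"],state()["ft_force"])
E
```

```text
t: 2.65
eef_pos: [634.5, 28.4, 170.2]
tcp_rot: [3.141, -0.003, 0.167]
ft_force: [0.1, 1.0, -0.1]
opening: 0.525
[634.40457934  28.7587176  169.77253491] [0.19849944 0.24197277 0.03634073]
```

View pics/w2.png

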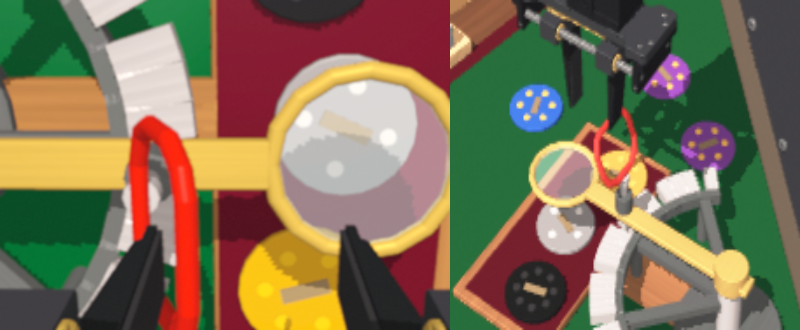

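The view shows the inner finger inside the ring, on the pivot side of the top bar. I'll now ease outward until it touches.

```bash
python3 -m handwheel '[{"hand":0.05,"x":0.003,"y":0.0005,"z":0,"spin":0},{"hand":0.05,"x":0.004,"y":0.0007,"z":0,"spin":0},{"hand":0.05,"x":0.005,"y":0.0008,"z":0,"spin":0},{"hand":0.05,"x":0.005,"y":0.0008,"z":0,"spin":0},{"hand":0.05,"x":0.005,"y":0.0008,"z":0,"spin":0}]';python3 -m handwheel '[{"hand":0.05,"x":0.001,"y":0.0002,"z":0,"spin":0},{"hand":0.05,"x":0.001,"y":0.0002,"z":0,"spin":0},{"hand":0.05,"x":0.001,"y":0.0002,"z":0,"spin":0}]'
```

```text
t: 3.17
eef_pos: [638.8, 29.8, 168.5]
tcp_rot: [3.142, 0.0, 0.167]
ft_force: [-2.6, -1.1, 3.8]
opening: 0.526
t: 3.42
eef_pos: [639.1, 29.9, 168.3]
tcp_rot: [-3.141, 0.002, 0.167]
ft_force: [-6.4, -1.7, 6.2]
opening: 0.528
```

```bash
python3 -m handwheel '[{"hand":0.05,"x":0.001,"y":0.0002,"z":0,"spin":0},{"hand":0.05,"x":0.001,"y":0.0002,"z":0.001,"spin":0},{"hand":0.05,"x":0.001,"y":0.0002,"z":0.002,"spin":0},{"hand":0.05,"x":0.001,"y":0.0002,"z":0.002,"spin":0}]'; python3 -m handwheel '[{"hand":0.05,"x":0,"y":0,"z":0.001,"spin":0},{"hand":0.05,"x":0,"y":0,"z":0.002,"spin":0},{"hand":0.05,"x":0,"y":0,"z":0.002,"spin":0}]'
```

```text
t: 3.75
eef_pos: [641.4, 30.3, 170.5]
tcp_rot: [3.142, -0.001, 0.167]
ft_force: [0.3, -0.4, -0.1]
opening: 0.523
t: 4.0
eef_pos: [641.3, 30.2, 172.5]
tcp_rot: [3.142, -0.001, 0.167]
ft_force: [-0.1, -0.3, -0.1]
opening: 0.523
```

```bash
python3 - <<'E'
from cell import *
import cv2,numpy as np
c=read_camera("wrist");a=c["img"][190:330,180:320];
d=read_camera("side")["img"][190:270,270:350]
cv2.imwrite("pics/w3.png",np.hstack([cv2.resize(a,(400,400)),cv2.resize(d,(400,400))])[:,:,::-1])
E
```

```text
(no output)
```

View pics/w3.png

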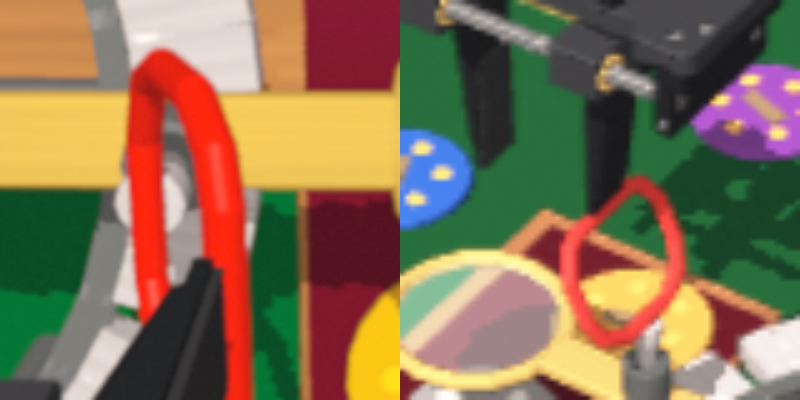

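```bash
python3 - <<'E'
from h import *
from cell import *
s=state();print(s["eef_pos"],s["opening"])
P=np.array([447.7,-2.5]);u=np.array([np.cos(.167),np.sin(.167)]);v=np.array([-u[1],u[0]])
e=s["eef_pos"];r=(e[:2]-P)@u;t=(e[:2]-P)@v;print("tcp r,t",r,t)
def W(r,t,z):return np.r_[P+r*u+t*v,z]
pts={"tip+t":W(r-25,t+10,e[2]-14),"tip-t":W(r-25,t-10,e[2]-14),"back+t":W(r-37,t+10,e[2]-14),"topbar":W(172,0,173),"bot":W(150,0,125),"L":W(161,32,149),"R":W(161,-32,149)}
for n,(x0,y0,k) in{"wrist":(180,190,400/140),"side":(270,190,5)}.items():
    c=read_camera(n);T=np.linalg.inv(c["T"]);K=np.array([[c["fx"],0,c["cx"]],[0,c["fy"],c["cy"]],[0,0,1.]])
    for m,p in pts.items():
        q=cv2.projectPoints(p[None],cv2.Rodrigues(T[:3,:3])[0],T[:3,3],K,c["D"])[0][0,0];print(n,m,np.round((q-[x0,y0])*k))
    if n=="side":np.save("sideK.npy",0)
E
```

```text
[641.12258051  30.28713771 172.35262921] 0.5279581836190291
tcp r,t 196.18169863217537 0.1793619652434387
wrist tip+t [239. 221.]
wrist tip-t [243. 331.]
wrist back+t [166. 221.]
wrist topbar [235. 315.]
wrist bot [151. 209.]
wrist L [180.  79.]
wrist R [198. 419.]
side tip+t [183. 253.]
side tip-t [211. 226.]
side back+t [207. 263.]
side topbar [195. 211.]
side bot [240. 318.]
side L [174. 308.]
side R [261. 224.]
```

The wrist view puts the fingertip just inside the top bar. The roughly 45° contact force suggests the rounded tip slipped up over the bar. I'll go back inward, about 13 mm deeper, and push again.

```bash
python3 -m handwheel '[{"hand":0.05,"x":0,"y":0,"z":0.015,"spin":0},{"hand":0.05,"x":-0.009,"y":-0.0015,"z":0.015,"spin":0},{"hand":0.05,"x":-0.009,"y":-0.0015,"z":0.015,"spin":0},{"hand":0.05,"x":-0.009,"y":-0.0015,"z":0,"spin":0},{"hand":0.05,"x":-0.009,"y":-0.0015,"z":-0.008,"spin":0},{"hand":0.05,"x":-0.009,"y":-0.0015,"z":-0.016,"spin":0},{"hand":0.05,"x":-0.009,"y":-0.0015,"z":-0.016,"spin":0},{"hand":0.05,"x":-0.009,"y":-0.0015,"z":-0.016,"spin":0},{"hand":0.05,"x":-0.009,"y":-0.0015,"z":-0.016,"spin":0}]'; python3 -m handwheel '[{"hand":0.05,"x":0.003,"y":0.0005,"z":0,"spin":0},{"hand":0.05,"x":0.006,"y":0.001,"z":0,"spin":0},{"hand":0.05,"x":0.007,"y":0.0012,"z":0,"spin":0},{"hand":0.05,"x":0.007,"y":0.0012,"z":0,"spin":0},{"hand":0.05,"x":0.007,"y":0.0012,"z":0,"spin":0}]'; python3 - <<'E'
from cell import *
import cv2,numpy as np
c=read_camera("wrist");a=c["img"][190:330,180:320];
d=read_camera("side")["img"][190:270,270:350]
cv2.imwrite("pics/w4.png",np.hstack([cv2.resize(a,(400,400)),cv2.resize(d,(400,400))])[:,:,::-1])
E
```

```text
t: 4.95
eef_pos: [632.2, 28.7, 156.5]
tcp_rot: [3.142, -0.0, 0.167]
ft_force: [0.8, 0.8, -0.2]
opening: 0.527
t: 5.37
eef_pos: [637.7, 29.8, 156.6]
tcp_rot: [-3.141, 0.004, 0.167]
ft_force: [-9.2, -2.0, 4.5]
opening: 0.527
```

View pics/w4.png

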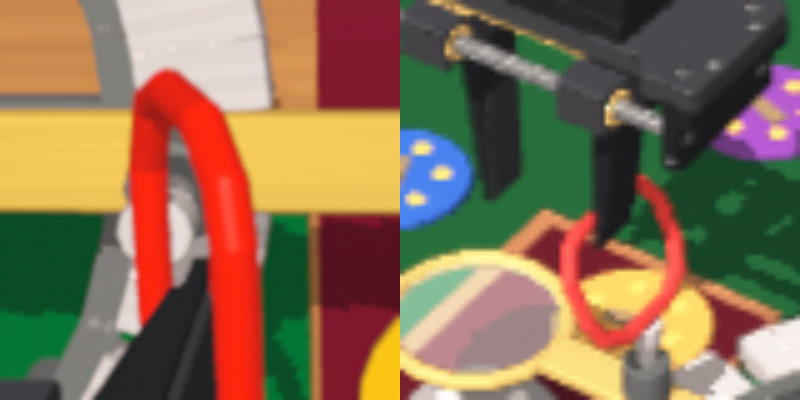

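Now the tip clearly passes through the ring, and I read 9 N of contact. Lifting in small steps.

```bash
python3 -m handwheel '[{"hand":0.05,"x":0.0005,"y":0.0001,"z":0.001,"spin":0},{"hand":0.05,"x":0.001,"y":0.0002,"z":0.002,"spin":0},{"hand":0.05,"x":0.001,"y":0.0002,"z":0.002,"spin":0}]'; python3 -m handwheel '[{"hand":0.05,"x":0,"y":0,"z":0.001,"spin":0},{"hand":0.05,"x":0,"y":0,"z":0.002,"spin":0},{"hand":0.05,"x":0,"y":0,"z":0.002,"spin":0}]'
```

```text
t: 5.72
eef_pos: [637.6, 30.0, 157.4]
tcp_rot: [-3.141, 0.007, 0.167]
ft_force: [-11.2, -1.5, -4.7]
opening: 0.528
t: 5.97
eef_pos: [637.6, 30.0, 159.3]
tcp_rot: [-3.141, 0.007, 0.167]
ft_force: [-11.1, -1.9, -3.8]
opening: 0.522
```

```bash
python3 -m handwheel '[{"hand":0.05,"x":0.0005,"y":0.0001,"z":0.001,"spin":0},{"hand":0.05,"x":0.0005,"y":0.0001,"z":0.002,"spin":0},{"hand":0.05,"x":0.0005,"y":0.0001,"z":0.003,"spin":0},{"hand":0.05,"x":0.0005,"y":0.0001,"z":0.004,"spin":0},{"hand":0.05,"x":0.0005,"y":0.0001,"z":0.004,"spin":0}]'; python3 -m handwheel '[{"hand":0.05,"x":0,"y":0,"z":0.001,"spin":0},{"hand":0.05,"x":0,"y":0,"z":0.002,"spin":0},{"hand":0.05,"x":0,"y":0,"z":0.003,"spin":0},{"hand":0.05,"x":0,"y":0,"z":0.004,"spin":0},{"hand":0.05,"x":0,"y":0,"z":0.004,"spin":0}]'; python3 - <<'E'
from h import *
from cell import *
c=read_camera("side");y,x=np.nonzero(red(c["img"],(295,200,335,265)));print(x.min(),x.max(),y.min(),y.max())
cv2.imwrite("pics/w5.png",cv2.resize(c["img"][190:270,270:350],(400,400))[:,:,::-1])
E
```

```text
t: 6.38
eef_pos: [637.8, 30.1, 163.1]
tcp_rot: [-3.141, 0.008, 0.167]
ft_force: [-13.2, -3.2, -4.6]
opening: 0.528
t: 6.8
eef_pos: [637.7, 30.1, 167.0]
tcp_rot: [-3.141, 0.008, 0.167]
ft_force: [-12.5, -2.2, -4.6]
opening: 0.525
302 326 222 255
```

The ring has risen about 3 px, which fits the lift. Continuing to roughly 15 mm.

```bash
python3 -m handwheel '[{"hand":0.05,"x":0.0003,"y":0.0001,"z":0.001,"spin":0},{"hand":0.05,"x":0.0003,"y":0.0001,"z":0.002,"spin":0},{"hand":0.05,"x":0.0003,"y":0.0001,"z":0.003,"spin":0},{"hand":0.05,"x":0.0003,"y":0.0001,"z":0.004,"spin":0},{"hand":0.05,"x":0.0003,"y":0.0001,"z":0.005,"spin":0},{"hand":0.05,"x":0.0003,"y":0.0001,"z":0.006,"spin":0},{"hand":0.05,"x":0.0003,"y":0.0001,"z":0.006,"spin":0},{"hand":0.05,"x":0.0003,"y":0.0001,"z":0.006,"spin":0}]'; python3 - <<'E'
from h import *
from cell import *
c=read_camera("side");y,x=np.nonzero(red(c["img"],(295,200,335,265)));print(x.min(),x.max(),y.min(),y.max())
P=np.array([447.7,-2.5]);e=state()["eef_pos"][:2]-P;print(state()["eef_pos"],np.hypot(*e),np.arctan2(e[1],e[0]))
c0=np.array([640.3,30.1])-P  # commanded
for k in range(0,13):
    a=-.4*k/12;R=np.array([[np.cos(a),-np.sin(a)],[np.sin(a),np.cos(a)]]);d=(R@c0-c0)/1000
    print(k,np.round(d,4),round(np.degrees(a)/5,2))
E
```

```text
t: 7.52
eef_pos: [637.7, 30.1, 172.7]
tcp_rot: [-3.14, 0.009, 0.167]
ft_force: [-13.5, -2.9, -5.6]
opening: 0.522
302 326 219 253
[637.76473178  30.13860882 172.73638782] 192.84678128807585 0.17006491097827936
0 [0. 0.] -0.0
1 [ 0.001  -0.0064] -0.38
2 [ 0.0017 -0.0129] -0.76
3 [ 0.0023 -0.0194] -1.15
4 [ 0.0026 -0.0259] -1.53
5 [ 0.0027 -0.0324] -1.91
6 [ 0.0026 -0.0389] -2.29
7 [ 0.0023 -0.0454] -2.67
8 [ 0.0018 -0.0519] -3.06
9 [ 0.001  -0.0584] -3.44
10 [ 0.0001 -0.0648] -3.82
11 [-0.0011 -0.0712] -4.2
12 [-0.0025 -0.0776] -4.58
```

Pin at about 15–16 mm (5.6 N). Swinging halfway, following the arc.

```bash
python3 -m handwheel '[{"hand":0.05,"x":0,"y":0,"z":0,"spin":0},{"hand":0.05,"x":0.0005,"y":-0.0032,"z":0,"spin":-0.19},{"hand":0.05,"x":0.001,"y":-0.0064,"z":0,"spin":-0.38},{"hand":0.05,"x":0.0014,"y":-0.0097,"z":0,"spin":-0.57},{"hand":0.05,"x":0.0017,"y":-0.0129,"z":0,"spin":-0.76},{"hand":0.05,"x":0.002,"y":-0.0161,"z":0,"spin":-0.95},{"hand":0.05,"x":0.0023,"y":-0.0194,"z":0,"spin":-1.15},{"hand":0.05,"x":0.0023,"y":-0.0194,"z":0,"spin":-1.15},{"hand":0.05,"x":0.0023,"y":-0.0194,"z":0,"spin":-1.15}]'; python3 - <<'E'
from h import *
from cell import *
c=read_camera("side");y,x=np.nonzero(red(c["img"],(295,200,350,275)));print(x.min(),x.max(),y.min(),y.max())
t=read_camera("top");a=t["img"][190:330,240:380];cv2.imwrite("pics/w6.png",np.hstack([cv2.resize(a,(400,400)),cv2.resize(c["img"][180:340,260:420],(400,400))])[:,:,::-1])
E
```

```text
t: 8.32
eef_pos: [640.0, 10.8, 172.6]
tcp_rot: [-3.141, 0.009, 0.067]
ft_force: [-12.9, -1.6, -5.4]
opening: 0.528
309 331 216 248
```

View pics/w6.png

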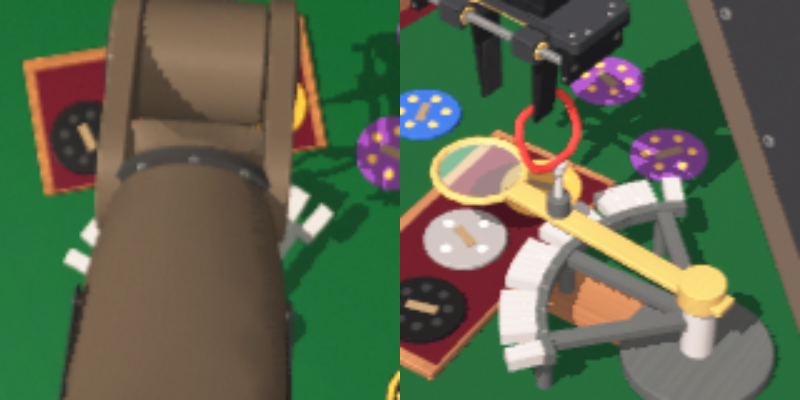

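The arm swings with the pin held up (side view: arm part-way, ring on the finger). I'll continue to about -0.367 rad and lower the pin onto the arc there.

```bash
python3 -m handwheel '[{"hand":0.05,"x":0.0002,"y":-0.0032,"z":0,"spin":-0.19},{"hand":0.05,"x":0.0003,"y":-0.0065,"z":0,"spin":-0.38},{"hand":0.05,"x":0.0004,"y":-0.013,"z":0,"spin":-0.76},{"hand":0.05,"x":0.0003,"y":-0.0195,"z":0,"spin":-1.14},{"hand":0.05,"x":0,"y":-0.026,"z":0,"spin":-1.52},{"hand":0.05,"x":-0.0005,"y":-0.0325,"z":0,"spin":-1.91},{"hand":0.05,"x":-0.0013,"y":-0.039,"z":0,"spin":-2.29},{"hand":0.05,"x":-0.0018,"y":-0.0422,"z":0,"spin":-2.48},{"hand":0.05,"x":-0.0022,"y":-0.0454,"z":0,"spin":-2.67},{"hand":0.05,"x":-0.0028,"y":-0.0486,"z":0,"spin":-2.86},{"hand":0.05,"x":-0.0034,"y":-0.0518,"z":0,"spin":-3.05},{"hand":0.05,"x":-0.0034,"y":-0.0518,"z":0,"spin":-3.05},{"hand":0.05,"x":-0.0034,"y":-0.0518,"z":0,"spin":-3.05}]'; python3 - <<'E'
from h import *
from cell import *
P=np.array([447.7,-2.5]);e=state()["eef_pos"][:2]-P;print(np.hypot(*e),np.arctan2(e[1],e[0])-.167)
c=read_camera("side");y,x=np.nonzero(red(c["img"],(295,200,370,285)));print(x.min(),x.max(),y.min(),y.max())
E
```

```text
t: 9.5
eef_pos: [636.7, -40.4, 172.7]
tcp_rot: [3.141, 0.009, -0.199]
ft_force: [-12.2, 2.9, -5.6]
opening: 0.529
192.77411550440465 -0.36480351199090255
322 348 208 238
```

```bash
python3 -m handwheel '[{"hand":0.05,"x":0,"y":0,"z":-0.001,"spin":0},{"hand":0.05,"x":0,"y":0,"z":-0.002,"spin":0},{"hand":0.05,"x":0,"y":0,"z":-0.003,"spin":0},{"hand":0.05,"x":0,"y":0,"z":-0.004,"spin":0},{"hand":0.05,"x":0,"y":0,"z":-0.005,"spin":0},{"hand":0.05,"x":0,"y":0,"z":-0.005,"spin":0}]'; python3 -m handwheel '[{"hand":0.05,"x":-0.0003,"y":-0.0016,"z":-0.001,"spin":-0.1},{"hand":0.05,"x":-0.0007,"y":-0.0032,"z":-0.001,"spin":-0.19},{"hand":0.05,"x":-0.001,"y":-0.0048,"z":-0.002,"spin":-0.28},{"hand":0.05,"x":-0.0014,"y":-0.0064,"z":-0.002,"spin":-0.38},{"hand":0.05,"x":-0.0014,"y":-0.0064,"z":-0.002,"spin":-0.38}]'; python3 - <<'E'
from h import *
from cell import *
P=np.array([447.7,-2.5]);e=state()["eef_pos"][:2]-P;print(np.hypot(*e),np.arctan2(e[1],e[0])-.167)
c=read_camera("side");y,x=np.nonzero(red(c["img"],(295,200,370,285)));print(x.min(),x.max(),y.min(),y.max())
E
```

```text
t: 10.05
eef_pos: [636.7, -40.2, 167.6]
tcp_rot: [3.141, 0.009, -0.199]
ft_force: [-12.9, 2.7, -4.9]
opening: 0.53
t: 10.47
eef_pos: [635.3, -46.6, 165.8]
tcp_rot: [3.141, 0.009, -0.233]
ft_force: [-12.5, 2.6, -5.1]
opening: 0.528
192.76426134234887 -0.39799540037876147
325 350 210 240
```

At -0.398 rad; lowering into the notch.

```bash
python3 -m handwheel '[{"hand":0.05,"x":0,"y":0,"z":-0.001,"spin":0},{"hand":0.05,"x":0,"y":0,"z":-0.002,"spin":0},{"hand":0.05,"x":0,"y":0,"z":-0.003,"spin":0},{"hand":0.05,"x":0,"y":0,"z":-0.004,"spin":0},{"hand":0.05,"x":0,"y":0,"z":-0.005,"spin":0},{"hand":0.05,"x":0,"y":0,"z":-0.005,"spin":0}]';python3 -m handwheel '[{"hand":0.05,"x":0,"y":0,"z":-0.001,"spin":0},{"hand":0.05,"x":0,"y":0,"z":-0.002,"spin":0},{"hand":0.05,"x":0,"y":0,"z":-0.003,"spin":0},{"hand":0.05,"x":0,"y":0,"z":-0.004,"spin":0},{"hand":0.05,"x":0,"y":0,"z":-0.004,"spin":0}]'; python3 - <<'E'
from h import *
from cell import *
c=read_camera("side");y,x=np.nonzero(red(c["img"],(295,200,370,285)));print(x.min(),x.max(),y.min(),y.max())
E
```

```text
t: 11.02
eef_pos: [635.4, -46.5, 160.7]
tcp_rot: [3.141, 0.009, -0.232]
ft_force: [-12.9, 2.3, -4.4]
opening: 0.526
t: 11.43
eef_pos: [635.4, -46.5, 156.8]
tcp_rot: [3.141, 0.008, -0.232]
ft_force: [-12.7, 1.7, -4.1]
opening: 0.526
323 350 213 243
```

```bash
python3 -m handwheel '[{"hand":0.05,"x":0,"y":0,"z":-0.001,"spin":0},{"hand":0.05,"x":0,"y":0,"z":-0.002,"spin":0},{"hand":0.05,"x":0,"y":0,"z":-0.003,"spin":0},{"hand":0.05,"x":0,"y":0,"z":-0.003,"spin":0}]'; python3 - <<'E'
from h import *
from cell import *
c=read_camera("side");y,x=np.nonzero(red(c["img"],(295,200,370,285)));print(x.min(),x.max(),y.min(),y.max())
K=np.array([[c["fx"],0,c["cx"]],[0,c["fy"],c["cy"]],[0,0,1.]]);T=np.linalg.inv(c["T"])
for q in(0,-.4):
  for h in (0,11):
    a=.167+q;p=np.array([447.7+161*np.cos(a),-2.5+161*np.sin(a),149.+h]);print(q,h,cv2.projectPoints(p[None],cv2.Rodrigues(T[:3,:3])[0],T[:3,3],K,c["D"])[0].ravel())
E
```

```text
t: 11.82
eef_pos: [635.7, -46.5, 155.7]
tcp_rot: [3.141, 0.007, -0.232]
ft_force: [-16.1, 3.6, 9.1]
opening: 0.524
323 350 213 243
0 0 [313.55128168 243.02686318]
0 11 [313.50400051 238.99404128]
-0.4 0 [335.07365573 229.06075525]
-0.4 11 [335.14743738 225.05557174]
```

The force has reversed (bottomed out) and the ring is at its predicted down position. Backing the finger off toward the pivot, then up and away.

```bash
python3 -m handwheel '[{"hand":0.05,"x":-0.002,"y":0.0005,"z":0.001,"spin":0},{"hand":0.05,"x":-0.005,"y":0.0012,"z":0.001,"spin":0},{"hand":0.05,"x":-0.008,"y":0.0019,"z":0.001,"spin":0},{"hand":0.05,"x":-0.008,"y":0.0019,"z":0.001,"spin":0},{"hand":0.05,"x":-0.008,"y":0.0019,"z":0.001,"spin":0}]'; python3 -m handwheel '[{"hand":0.05,"x":0,"y":0,"z":0.01,"spin":0},{"hand":0.05,"x":0,"y":0,"z":0.03,"spin":0},{"hand":0.05,"x":0,"y":0,"z":0.06,"spin":0},{"hand":0.05,"x":0,"y":0,"z":0.1,"spin":0},{"hand":0.05,"x":0,"y":-0.04,"z":0.14,"spin":0},{"hand":0.05,"x":-0.02,"y":-0.08,"z":0.15,"spin":0},{"hand":0.05,"x":-0.04,"y":-0.12,"z":0.15,"spin":0},{"hand":0.05,"x":-0.06,"y":-0.16,"z":0.15,"spin":0},{"hand":0.05,"x":-0.08,"y":-0.2,"z":0.15,"spin":0},{"hand":0.05,"x":-0.1,"y":-0.24,"z":0.15,"spin":0},{"hand":0.05,"x":-0.12,"y":-0.28,"z":0.15,"spin":0},{"hand":0.05,"x":-0.12,"y":-0.32,"z":0.15,"spin":0},{"hand":0.05,"x":-0.12,"y":-0.35,"z":0.15,"spin":0},{"hand":0.05,"x":-0.12,"y":-0.35,"z":0.15,"spin":0},{"hand":0.05,"x":-0.12,"y":-0.35,"z":0.15,"spin":0}]'; python3 - <<'E'
from h import *
from cell import *
c=read_camera("side");y,x=np.nonzero(red(c["img"],(295,200,370,285)));print(x.min(),x.max(),y.min(),y.max())
t=read_camera("top");a=t["img"][190:330,240:380];cv2.imwrite("pics/w7.png",np.hstack([cv2.resize(a,(400,400)),cv2.resize(c["img"][180:340,260:420],(400,400))])[:,:,::-1])
E
```

```text
t: 12.28
eef_pos: [630.5, -45.4, 156.6]
tcp_rot: [-3.142, -0.001, -0.232]
ft_force: [1.6, -0.6, 0.2]
opening: 0.524
t: 13.53
eef_pos: [509.4, -398.8, 306.2]
tcp_rot: [3.141, -0.0, -0.236]
ft_force: [-0.2, 0.3, -0.1]
opening: 0.523
323 350 215 243
```

View pics/w7.png

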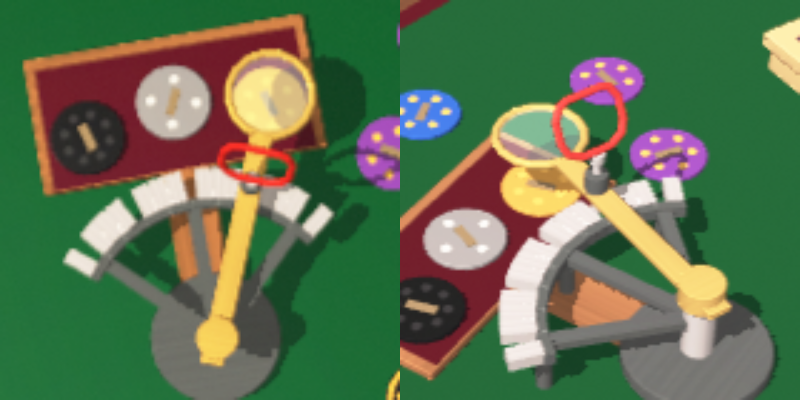

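The lens is over the brass guard and the ring is free. One numeric check, then I'll hand in.

```bash
python3 - <<'E'
from h import *
from cell import *
t=read_camera("top");l=plane(t,(334.3,223.3),79);d=l[:2]-np.array([447.7,-2.5])
print(l,"q",np.arctan2(d[1],d[0])-.167,"dist",np.hypot(*(l[:2]-[681.5,-57.8])))
c=read_camera("side")
y,x=np.nonzero(red(t["img"],(300,230,360,265)));y2,x2=np.nonzero(red(c["img"],(295,200,370,285)))
print("ring",tri(t,((x.min()+x.max())/2,(y.min()+y.max())/2),c,((x2.min()+x2.max())/2,(y2.min()+y2.max())/2)))
print(state()["t"],state()["ft_force"]);print(job_done())
E
```

```text
[679.31497806 -56.9868699   79.        ] q -0.3980465983011377 dist 2.3314161901516504
ring [603.35990299 -39.41535416 150.20685861]
13.7333 [ 1.08753864 -0.43328203  0.8081009 ]
the job is handed in; nothing more can be done
None
```

The lens now stands over the brass guard, the pin is down in the next notch, and the job is handed in after 13.7 s of robot time. I don't have a verdict, since handing in reports none.

I put one finger through the red ring and pressed it outward against the top bar. The force at the wrist was mostly 12–14 N sideways and peaked at about 19 N. Friction on the bar let me lift the pin about 16 mm, swing the arm one notch clockwise, and lower it until it bottomed. Then I backed the finger out and moved the robot clear.

**Last checks:**
- **Arm angle:** about -0.398 rad, against -0.4 for the notch.
- **Lens:** about 2 mm from straight above the brass guard's centre.
- **Pin:** the ring measured 150 mm high, against 149 mm nominal with the pin down. It measured 153 mm at the start by the same method, so it is no higher than before.
- **Robot:** only about 1 N of noise at the wrist, touching nothing.
- **Other guards and things:** no movement seen on the tray in the last picture. I did not measure them again, and the items elsewhere on the table were mostly outside that picture.

**What went wrong:** the first hooking attempt was too shallow and slipped off the ring's top bar at about 9 N. I went about 12 mm deeper and it held.

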